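# Clamp the glaze pot to its preset torque

## Task

Swing the clamp arm of the glaze pot in over the blue lid until it comes up against its red stop pin, then tighten the yellow T-handle clockwise until its torque-limiting clutch slips, and stop there: the handle should visibly slip past its collar, but by no more than about 35 degrees. Let go and leave the pot clamped like that, and do not disturb the cakes on the cooling rack.

Things in the scene. Friction and masses are not known exactly. Their poses are not given: they have to be found in the camera images.
- pot: Glaze pot on its stand, fixed to the bench: white base plate 170 x 270 x 8 mm, aluminium pot 124 mm in diameter, blue lid 134 mm in diameter with its top 118 mm above the bench. Origin on the bench under the pot's centre, z up. In this frame a dark pivot post stands at (0, -115) mm and a red stop pin, 12 mm in diameter and 158 mm high, at (20, 80) mm.
- pivot (a point): Point on the vertical axis of the pivot post, at mid-height of the clamp arm (144 mm above the bench). The clamp arm swings about the vertical through this point.
- nose (a point): Centre of the black grip near the free end of the clamp arm, 184 mm from the pivot, 144 mm above the bench. The arm is a grey level bar 26 mm wide and 20 mm tall (134 to 154 mm above the bench) that ends 195 mm from the pivot; the black grip is 30 mm wide. Its y axis points from the pivot to the free end.
- handle_grip (a point): Centre of the yellow T-handle's level bar, on the screw's vertical axis, 115 mm from the pivot along the arm, 197 mm above the bench. Bar 74 mm long (x axis; +x end red), 14 mm thick (y axis), 34 mm tall. Below it an 18 mm neck down to a white 50 mm collar, top at 164 mm. It rides on the arm; pinch it from above across its 14 mm to swing the arm or to tighten.
- swing (a joint): Angle of the clamp arm in rad: 0 when over the lid against the stop (handle over the pot's centre, arm along the pot's +y axis), larger when swung out, counter-clockwise seen from above; up to 1.4. It starts 0.6 to 1.1 out. A hinge friction of about 0.15 N m holds it where it is left.
- screw (a joint): Turn of the clamp screw and its white collar with red pointer, in rad relative to the arm, growing clockwise seen from above. It turns easily (0.05 N m) and comes up hard at 1.2, the lid then being clamped. Starts at 0.3 to 0.8. The handle turns with it until the clutch slips.
- clutch (a joint): Slip of the T-handle past the collar in rad, growing clockwise. 0 at the start (handle's red end over the collar's red pointer) and while the screw turns along. With the screw hard up, the handle slips steadily at about 0.22 N m and stays where it is left. Turning back unscrews the screw instead.
- cake1: A yellow glazed round cake, 73 mm in diameter and 56 mm tall, on the wire cooling rack (25 mm tall). Origin at the centre of its underside. To be left alone.
- cake2: A yellow glazed round cake, 73 mm in diameter and 56 mm tall, on the wire cooling rack (25 mm tall). Origin at the centre of its underside. To be left alone.
- cake3: A cream-coloured unglazed round cake, 73 mm in diameter and 56 mm tall, on the wire cooling rack (25 mm tall). Origin at the centre of its underside. To be left alone.

How it is judged:
On the way, in this order (a step that is already met when the one before it is completed fails the run):
1. the clamp arm is swung in over the lid, against its stop (value of joint swing below 0.07 rad), for 0.2 s.
2. the screw is turned hard up and the handle's clutch has slipped, with the arm still over the lid (value of joint swing below 0.07 rad and value of joint screw above 1.12 rad and value of joint clutch above 0.06 rad), for 0.1 s.
At the end, for the whole second after the job is handed in: The clamp arm is within 0.07 rad of its stop over the lid, the screw is turned at least to 1.12 of 1.2 rad, the handle has slipped between 0.06 and 0.7 rad on its clutch and is released, and no cake has moved more than 20 mm (all of step 2 and value of joint clutch below 0.7 rad and distance of each of cake1, cake2, cake3 from where it was at the start of the episode below 0.02 m); the robot touches nothing.
It fails at once if the handle is driven on after the clutch slipped (more than 0.7 rad, 40 degrees, of slip) (value of joint clutch above 0.7 rad).
It fails at once if a cake is disturbed (moved more than 20 mm) (distance of any of cake1, cake2, cake3 from where it was at the start of the episode above 0.02 m).
It also fails if it takes over 51 s, if anything falls off the work surface, if the arm or the gripper's body presses on something with over 40 N, if the wrist force passes 120 N, or if a joint passes its speed limit or range.

## Robot

A 6-joint arm with a two-finger parallel gripper is mounted at the origin on the work surface. World frame = base frame: x ahead of the robot, y to its left, z up, the work surface at z = 0. Lengths are in m, angles in rad, forces in N, time in s.
With the tool pointing down it reaches from about 0.35 to 0.775 m from the base axis. Payload 7.3 kg.
Tool frame: the origin (TCP) lies at the centre of the arm's flange, where the gripper is bolted on; the fingertips stand 178 mm ahead of it and the grasp point (between the pads) lies 159 mm ahead of it; z points along the fingers, y is the line along which they close (so a half turn about z gives the same grasp; the last joint's range is limited). The gripper opens to 92 mm and grips with 3 to 60 N. Pads are 19 mm wide; open, the fingers measure 130 mm over their backs; the gripper's body (75 mm by 190 mm) begins 47 mm behind the grasp point.
Start: joints at [1.047, 0.342, 1.524, -0, 1.275, -0.146], TCP at [0.194, 0.488, 0.405] pointing down, gripper open.
Joint ranges: [-2.53, 2.53], [-0.77, 2.02], [0.04, 2.7], [-1, 4.14], [0.28, 2.66], [-3.11, 3.11]. Speed limits (rad/s): [2.57, 2.57, 3.14, 3.14, 3.14, 3.14].

## Interface

Orientations are given as [roll, pitch, yaw] about the fixed x, y, z axes, in that order (R = Rz(yaw) Ry(pitch) Rx(roll)).
In Python, from cell import telemetry, vision, ticket gives the robot as it stands.
- The arm moves only by the shell command python3 -m crank 'ROWS' [FORCE]. ROWS is JSON, a list of rows, each a list of 5 numbers: the gripper command: -1 is shut, 1 is fully open, values between are in proportion, then the shift along the tool's x, y, z in mm, then the turn about the tool's z in rad. In form: [[fingers, dx, dy, dz, roll], ...]. A call has 1 to 12 rows; each row is the pose to reach, as a shift and turn from the pose commanded when the call began, along the tool's axes at that moment; what a row does not reach only later rows make up. A row lasts 1/12 s, in which the tool goes at most 41.7 mm and 7.16 degrees, less where a joint would pass 70% of its speed; a pose out of reach is approached as far as the arm can. A call with a gripper value outside its range is refused whole. The fingers move at their own pace and stop on an object; FORCE is the grip in N (left out, the last holds). Time passes only in rows, so rows that repeat a pose let the fingers close. It gives the time, the measured TCP pose, the force, the opening and the grip force at its end, in the units of the state.
- telemetry.observe(): the state, without advancing time (a new reading comes with each control period).
- vision.read_camera(name): name is "side" or "top"; returns (picture, depth): 384x512x3 uint8, red, green, blue; 384x512 float32, m along the optical axis (not along the pixel's ray), 0 where there is no reading.
- vision.get_calibration(name): a dict with "camera_matrix" (3x3 intrinsics, pixels), "dist" ([k1, k2, p1, p2, k3] as OpenCV has them; the pictures are not rectified), "rvec" (rotation vector, rad) and "tvec" (3), from world to camera coordinates, as OpenCV has them. Camera axes: x right, y down, z forward; pixel columns grow to the right and rows downward; lengths in m; the calibration is good to about 2 mm. A picture is of the moment at which its call begins. get_calibration takes no time and is no camera call.
- ticket.hand_in(): hands the job in; it is judged then, once.
The state is a dict: "time": time; "qpos": joint angles; "qvel": joint speeds; "joint_efforts": joint torques, N m; "tool_pos": TCP position; "tool_rot": TCP orientation; "contact_force": force on the tool from outside, world axes, zero at the start; "torque": the same for the moment, N m; "opening": finger opening in m; "grip_force": force on a finger pad.
Only numpy, scipy, OpenCV 4.12 (cv2) and the standard library are available. Lean on these libraries where they do the work, as an engineer would, in place of code of your own. Each camera call takes 0.05 s, during which the arm holds its last target. There are 200 camera calls.

## Working session

There is one attempt and no reset: what is moved stays moved. The work goes in short steps, Python scripts to look and compute and a shell command to move; the robot and the scene stay as the last step left them, time stands still between calls to the robot, and variables do not carry over. Pictures are saved under pics/ and viewed, at most 10 in all, crops included, and the job is handed in when it is done.

```bash
mkdir -p pics; cat > h.py <<'E'
import numpy as np, cv2
from cell import telemetry, vision, ticket
def cam(n):
    p,d=vision.read_camera(n); return p,d,vision.get_calibration(n)
def K(c): return np.array(c["camera_matrix"],float).reshape(3,3),np.array(c["dist"],float),cv2.Rodrigues(np.array(c["rvec"],float))[0],np.array(c["tvec"],float).ravel()
def ray(c,uv):
    k,d,R,t=K(c); n=cv2.undistortPoints(np.array(uv,float).reshape(-1,1,2),k,d)[:,0]
    return -R.T@t,np.c_[n,np.ones(len(n))]@R   # origin, dirs (z_cam=1)
def onplane(c,uv,z):
    o,v=ray(c,uv); return o+v*((z-o[2])/v[:,2])[:,None]
def cloud(c,d):
    v,u=np.nonzero(d>0); o,r=ray(c,np.c_[u,v]); return u,v,o+r*d[v,u][:,None]
E
python3 - <<'E'
from h import *
for n in("side","top"):
    p,d,c=cam(n); cv2.imwrite(f"pics/{n}0.png",p[...,::-1]); k,_,R,t=K(c); print(n,k[0,0],-R.T@t,R[2])
s=telemetry.observe(); print(s["time"],s["tool_pos"],s["tool_rot"],s["opening"])
E
```

```text
side 472.61555186795147 [ 0.41357083 -0.92686992  0.77559486] [ 0.12020524  0.79280591 -0.59750271]
top 404.01386489894884 [ 0.32510661 -0.10155301  1.08778183] [ 0.2543756   0.02493784 -0.96678393]
0.1 [0.19358483 0.48787153 0.40411999] [-3.14023285e+00 -1.39540514e-04  2.76381469e+00] 0.09172944719587507
```

View pics/top0.png

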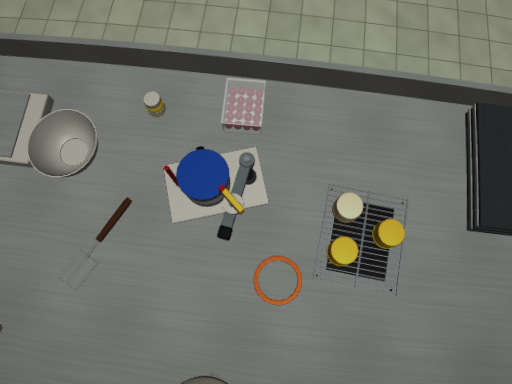

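View pics/side0.png

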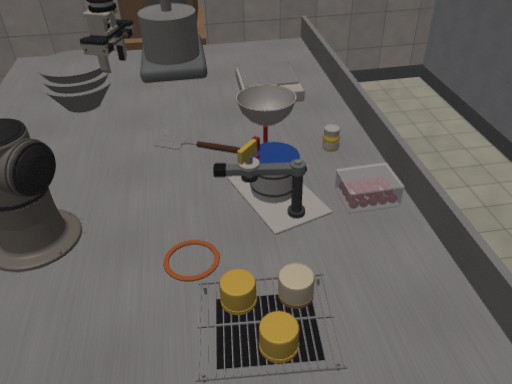

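Top view: lid at (203,176), pivot post head at (247,160), black grip at (225,232), yellow bar at about (233,202) with its red end at (223,188), and the stop pin at (172,175). The cakes are at (349,208), (390,233) and (343,251). The side view agrees: grip at (220,170), post at (297,180).

```bash
cat >> h.py <<'E'
def measure():
    p,d,c=cam("top"); hsv=cv2.cvtColor(p,cv2.COLOR_RGB2HSV); u,v,P=cloud(c,d)
    h,s,val=[hsv[v,u,i].astype(int) for i in range(3)]; z=P[:,2]
    near=(P[:,0]>.25)&(P[:,0]<.75)&(np.hypot(P[:,0]-.47,P[:,1]-.0)<.3)
    red=((h<8)|(h>172))&(s>130); out={}
    def rep(n,m):
        q=P[m&near]; out[n]=q
        if len(q): print(n,len(q),np.median(q,0).round(4),q.min(0).round(3),q.max(0).round(3),'px',u[m&near].mean().round(),v[m&near].mean().round())
    rep('lid',(h>105)&(h<130)&(s>130)&(abs(z-.118)<.012))
    y=(h>18)&(h<35)&(s>130)&(val>90)
    rep('ybar',y&(z>.203)&(z<.225)); rep('rend',red&(z>.2)&(z<.225))
    rep('pin',red&(abs(z-.158)<.012)); rep('arm',(s<80)&(abs(z-.154)<.009)); 
    rep('grip',(val<45)&(abs(z-.154)<.012))
    q=np.r_[out['ybar'],out['rend']]
    if len(q):
        r=cv2.minAreaRect((q[:,:2]*1000).astype(np.float32)); b=cv2.boxPoints(r)
        print('bar rect',r)
        if len(out['rend']):
            a=out['rend'][:,:2].mean(0)-out['ybar'][:,:2].mean(0); print('bar yaw',np.arctan2(a[1],a[0]))
    return out,p
E
python3 - <<'E'
from h import *
o,p=measure()
cv2.imwrite("pics/c.png",cv2.resize(p[130:260,130:290,::-1],None,fx=4,fy=4,interpolation=cv2.INTER_CUBIC))
a=o['lid'][:,:2]; print('lid circle',cv2.minEnclosingCircle((a*1000).astype(np.float32)))
if len(o['arm']): print('arm rect',cv2.minAreaRect((o['arm'][:,:2]*1000).astype(np.float32)))
E
```

```text
lid 2037 [0.5983 0.0795 0.1192] [0.532 0.014 0.112] [0.666 0.144 0.125] px 202.0 174.0
ybar 169 [ 0.5191 -0.0158  0.2145] [ 0.496 -0.041  0.204] [0.543 0.01  0.219] px 233.0 201.0
rend 28 [0.5446 0.0122 0.2154] [0.537 0.005 0.213] [0.551 0.018 0.218] px 222.0 188.0
pin 22 [0.5909 0.1603 0.1588] [0.586 0.156 0.149] [0.596 0.166 0.162] px 166.0 168.0
arm 823 [ 0.5615 -0.015   0.1557] [ 0.438 -0.046  0.145] [0.654 0.155 0.163] px 235.0 196.0
grip 156 [ 0.4545 -0.0024  0.1562] [ 0.439 -0.044  0.143] [0.627 0.013 0.161] px 225.0 231.0
bar rect ((522.8628540039062, -10.974739074707031), (73.03390502929688, 14.284865379333496), 47.846893310546875)
bar yaw 0.8367692817317984
lid circle ((598.9238891601562, 79.8664779663086), 66.86270904541016)
arm rect ((531.5589599609375, 25.101806640625), (199.3428955078125, 206.02743530273438), 18.802419662475586)
```

View pics/c.png

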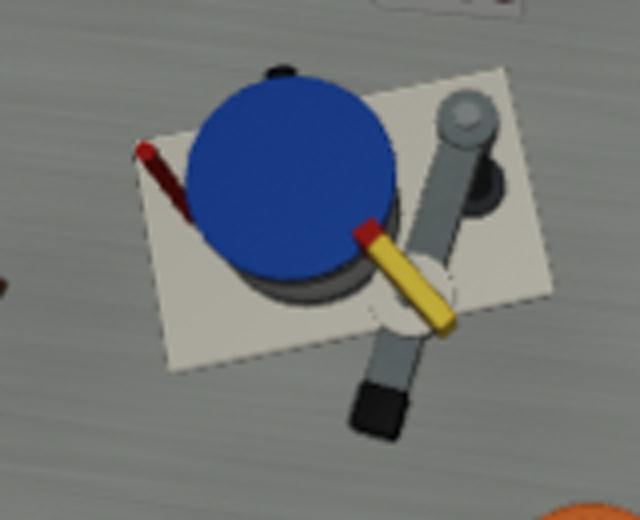

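Fit: pot centre (0.599, 0.080), pot yaw ≈ 20°, pivot ≈ (0.638, -0.028). The handle is at (0.523, -0.011), 116 mm from the pivot (115 given). Swing ≈ 1.08 rad, bar yaw 48°. I'll take tool yaw 228°, so the clockwise turning stays inside joint 6's range.

```bash
cat >> h.py <<'E'
def togo(x,y,z,yawdeg):
    s=telemetry.observe(); R=cv2.Rodrigues(np.zeros(3))[0]
    from scipy.spatial.transform import Rotation as Ro
    R=Ro.from_euler('xyz',s["tool_rot"]).as_matrix(); d=R.T@(np.array([x,y,z])-s["tool_pos"])*1000
    r=(s["tool_rot"][2]-np.radians(yawdeg)+np.pi)%(2*np.pi)-np.pi
    print('t',s["time"],'pos',np.round(s["tool_pos"],4),'yaw',np.degrees(s["tool_rot"][2]).round(1),'q6',s["qpos"][5],'F',np.round(s["contact_force"],1),'M',np.round(s["torque"],2),'open',s["opening"],'-> go',d.round(1),'roll',r.round(3))
E
python3 -c "
from h import *; togo(.523,-.011,.43,228)"
python3 -m crank '[[1,-41,-29,-25,-0.1],[1,-82,-57,-25,-0.2],[1,-123,-86,-25,-0.3],[1,-164,-115,-25,-0.4],[1,-205,-143,-25,-0.5],[1,-246,-172,-25,-0.6],[1,-287,-200,-25,-0.7],[1,-328,-229,-25,-0.8],[1,-369,-257,-25,-0.9],[1,-410,-286,-25,-1.0],[1,-440,-305,-25,-1.1],[1,-460,-322,-25,-1.2]]'
python3 -c "
from h import *; togo(.523,-.011,.405,228)"
```

```text
t 0.15 pos [0.1936 0.4879 0.4042] yaw 158.4 q6 -0.14600367686495172 F [-0.7  0.6 -0.3] M [-0.    0.03  0.04] open 0.09155240147088653 -> go [-490.2 -342.2  -25.5] roll -1.216
time: 1.15
tool_pos: [0.4481, 0.1031, 0.4297]
tool_rot: [3.141, 0.0, -2.319]
contact_force: [0.3, 0.1, 0.4]
opening: 0.0918
grip_force: 0.0
t 1.15 pos [0.4481 0.1031 0.4297] yaw -132.9 q6 -2.333835873714431 F [0.3 0.1 0.4] M [ 0.11  0.03 -0.  ] open 0.0918332811404494 -> go [  32.6 -132.6   24.6] roll -0.016
```

```bash
python3 -m crank '[[1,8,-33,0,0],[1,16,-66,5,0],[1,24,-99,10,0],[1,33,-133,20,-0.016],[1,33,-133,20,-0.016],[1,33,-133,20,-0.016]]'
python3 - <<'E'
from h import *
togo(.523,-.011,.357,228)
p,d,c=cam("side"); cv2.imwrite("pics/s1.png",cv2.resize(p[60:260,150:360,::-1],None,fx=3,fy=3))
E
```

```text
time: 1.65
tool_pos: [0.5223, -0.0117, 0.4084]
tool_rot: [3.139, -0.001, -2.312]
contact_force: [-0.1, 1.3, -0.3]
opening: 0.0919
grip_force: 0.0
t 1.65 pos [ 0.5223 -0.0117  0.4084] yaw -132.5 q6 -2.56993450414895 F [-0.1  1.3 -0.3] M [0.09 0.08 0.03] open 0.09189429888711613 -> go [-1.1 -0.1 51.4] roll -0.008
```

View pics/s1.png

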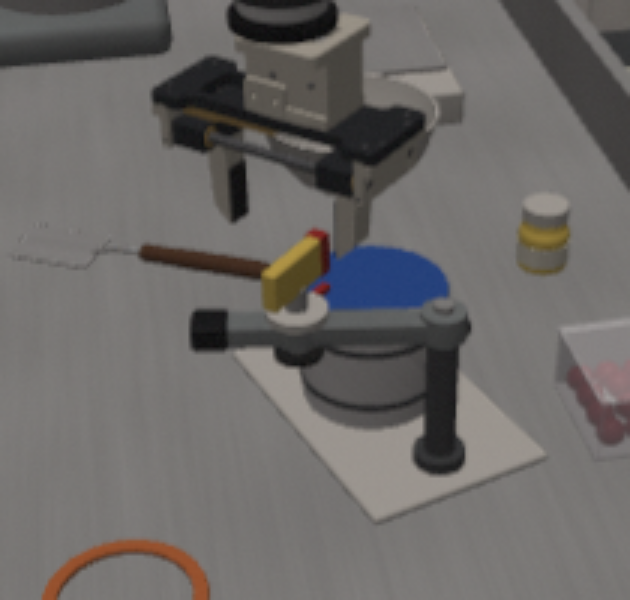

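Pads straddle the bar (bar at (297,270) in the crop, fingers either side). Descending and gripping.

```bash
python3 -m crank '[[1,-1,0,20,0],[1,-1,0,40,0],[1,-1,0,51,0],[1,-1,0,51,0],[0,-1,0,51,0],[-1,-1,0,51,0],[-1,-1,0,51,0],[-1,-1,0,51,0],[-1,-1,0,51,0],[-1,-1,0,51,0]]' 40
python3 - <<'E'
from h import *
P=np.array([.638,-.028]); C=np.array([.599,.080])
for a in range(0,65,10):
    t=np.radians(-a); R=np.array([[np.cos(t),-np.sin(t)],[np.sin(t),np.cos(t)]])
    print(a,(P+R@(np.array([.523,-.011])-P)).round(4))
togo(.523,-.011,.357,228)
E
```

```text
time: 2.53
tool_pos: [0.5226, -0.0096, 0.3591]
tool_rot: [-3.141, 0.001, -2.309]
contact_force: [0.8, 1.4, 0.1]
opening: 0.056
grip_force: 0.0
0 [ 0.523 -0.011]
10 [0.5277 0.0087]
20 [0.5357 0.0273]
30 [0.5469 0.0442]
40 [0.5608 0.0589]
50 [0.5771 0.071 ]
60 [0.5952 0.0801]
t 2.5333 pos [ 0.5226 -0.0096  0.3591] yaw -132.3 q6 -2.5687390723447034 F [0.8 1.4 0.1] M [ 0.04  0.06 -0.02] open 0.056040289049151676 -> go [ 0.8 -1.2  2.1] roll -0.005
```

```bash
python3 -m crank '[[-1,0,0,0,0],[-1,0,0,0,0],[-1,0,0,0,0],[-1,0,0,0,0],[-1,0,0,0,0],[-1,0,0,0,0],[-1,0,0,0,0],[-1,0,0,0,0],[-1,0,0,0,0],[-1,0,0,0,0],[-1,0,0,0,0],[-1,0,0,0,0]]' 40
python3 - <<'E'
from h import *
togo(.5469,.0442,.357,198)
E
```

```text
time: 3.53
tool_pos: [0.5235, -0.0099, 0.3589]
tool_rot: [-3.139, 0.002, -2.309]
contact_force: [5.6, -1.8, -3.4]
opening: 0.0147
grip_force: 40.0
t 3.5333 pos [ 0.5235 -0.0099  0.3589] yaw -132.3 q6 -2.568847663949165 F [ 5.6 -1.8 -3.4] M [-0.15 -0.91  0.05] open 0.0146722207309264 -> go [-55.7  19.1   1.9] roll 0.519
```

```bash
cat >> h.py <<'E'
def arc(degs,H=None,P=np.array([.638,-.028])):
    from scipy.spatial.transform import Rotation as Ro
    s=telemetry.observe(); R=Ro.from_euler('xyz',s["tool_rot"]).as_matrix(); H=np.array(s["tool_pos"][:2]) if H is None else H
    print('r',np.hypot(*(H-P)),'arm',np.degrees(np.arctan2(*(H-P)[::-1])))
    for a in degs:
        t=np.radians(-a); Q=np.array([[np.cos(t),-np.sin(t)],[np.sin(t),np.cos(t)]])
        d=np.r_[P+Q@(H-P)-H,0]; print(a,(R.T@d*1000).round(1)[:2],np.radians(a).round(3))
E
python3 -c "
from h import *; arc(range(4,62,4))"
```

```text
r 0.11589111381989213 arm 171.0038636084936
4 [-6.9  4.2] 0.07
8 [-14.1   7.9] 0.14
12 [-21.5  11.1] 0.209
16 [-29.2  13.8] 0.279
20 [-37.   15.9] 0.349
24 [-44.9  17.5] 0.419
28 [-52.9  18.5] 0.489
32 [-61.  19.] 0.559
36 [-69.1  18.9] 0.628
40 [-77.2  18.2] 0.698
44 [-85.1  17. ] 0.768
48 [-93.   15.2] 0.838
52 [-100.8   12.9] 0.908
56 [-108.4   10. ] 0.977
60 [-115.7    6.6] 1.047
```

```bash
python3 -m crank '[[-1,-3.5,2.1,0,0.035],[-1,-6.9,4.2,0,0.07],[-1,-10.5,6,0,0.105],[-1,-14.1,7.9,0,0.14],[-1,-17.8,9.5,0,0.175],[-1,-21.5,11.1,0,0.209],[-1,-25.4,12.5,0,0.244],[-1,-29.2,13.8,0,0.279],[-1,-33.1,14.9,0,0.314],[-1,-37,15.9,0,0.349],[-1,-37,15.9,0,0.349]]'
python3 -c "
from h import *; togo(.599,.08,.358,168); arc([4,8,12,16,20,24,28,32,36,38,40,42])"
```

```text
time: 4.45
tool_pos: [0.537, 0.0283, 0.3589]
tool_rot: [-3.139, 0.003, -2.659]
contact_force: [5.3, -2.3, -2.0]
opening: 0.0148
grip_force: 40.0
t 4.45 pos [0.537  0.0283 0.3589] yaw -152.4 q6 -2.142267400384442 F [ 5.3 -2.3 -2. ] M [-0.32 -1.04 -0.05] open 0.014751057042942725 -> go [-78.9  17.    1.1] roll 0.692
r 0.11565362254440496 arm 150.8540671403492
4 [-6.9  4.2] 0.07
8 [-14.1   7.9] 0.14
12 [-21.5  11.1] 0.209
16 [-29.1  13.7] 0.279
20 [-36.9  15.8] 0.349
24 [-44.8  17.4] 0.419
28 [-52.8  18.4] 0.489
32 [-60.9  18.9] 0.559
36 [-69.   18.8] 0.628
38 [-73.   18.5] 0.663
40 [-77.   18.1] 0.698
42 [-81.   17.6] 0.733
```

```bash
python3 -m crank '[[-1,-6.9,4.2,0,0.07],[-1,-14.1,7.9,0,0.14],[-1,-21.5,11.1,0,0.209],[-1,-29.1,13.7,0,0.279],[-1,-36.9,15.8,0,0.349],[-1,-44.8,17.4,0,0.419],[-1,-52.8,18.4,0,0.489],[-1,-57,18.7,0,0.524],[-1,-60.9,18.9,0,0.559],[-1,-65,18.9,0,0.594],[-1,-69,18.8,0,0.628],[-1,-69,18.8,0,0.628]]'
python3 - <<'E'
from h import *
togo(.599,.08,.358,168); arc([1,2,3,4,5,6,7,8])
p,d,c=cam("top"); cv2.imwrite("pics/t2.png",cv2.resize(p[130:260,130:290,::-1],None,fx=4,fy=4,interpolation=cv2.INTER_CUBIC))
E
```

```text
time: 5.45
tool_pos: [0.5891, 0.0762, 0.3588]
tool_rot: [-3.139, 0.003, 2.995]
contact_force: [4.1, -6.1, -0.4]
opening: 0.0147
grip_force: 40.0
t 5.45 pos [0.5891 0.0762 0.3588] yaw 171.6 q6 -1.4233595721041805 F [ 4.1 -6.1 -0.4] M [-0.96 -0.68  0.02] open 0.014710436687380313 -> go [-9.2  5.2  0.8] roll 0.063
r 0.11505110053134947 arm 115.12724059255524
1 [-1.7  1.1] 0.017
2 [-3.4  2.2] 0.035
3 [-5.1  3.2] 0.052
4 [-6.8  4.2] 0.07
5 [-8.6  5.2] 0.087
6 [-10.4   6.1] 0.105
7 [-12.2   7. ] 0.122
8 [-14.    7.9] 0.14
```

View pics/t2.png

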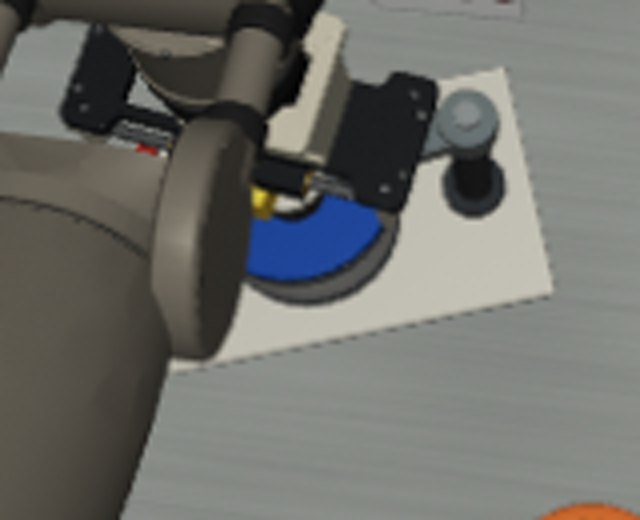

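The arm has swung in over the lid and the robot covers most of it in the top view (pin just visible at (147,148)). Now feeling for the stop.

```bash
python3 -m crank '[[-1,-1.7,1.1,0,0.017],[-1,-3.4,2.2,0,0.035],[-1,-5.1,3.2,0,0.052],[-1,-6.8,4.2,0,0.07],[-1,-6.8,4.2,0,0.07],[-1,-6.8,4.2,0,0.07]]'
python3 -c "
from h import *; arc([1,2,3])"
python3 -m crank '[[-1,-1.7,1.1,0,0.017],[-1,-1.7,1.1,0,0.017],[-1,-1.7,1.1,0,0.017]]'
python3 -m crank '[[-1,-1.7,1.1,0,0.017],[-1,-1.7,1.1,0,0.017],[-1,-1.7,1.1,0,0.017]]'
python3 -c "
from h import *; arc([1,2,3]);togo(.599,.08,.358,168)"
```

```text
time: 6.0
tool_pos: [0.5961, 0.079, 0.3588]
tool_rot: [-3.139, 0.002, 2.927]
contact_force: [2.8, -6.6, -0.6]
opening: 0.0149
grip_force: 40.0
r 0.1149683078675492 arm 111.39051632666511
1 [-1.7  1.1] 0.017
2 [-3.4  2.2] 0.035
3 [-5.1  3.2] 0.052
time: 6.25
tool_pos: [0.5979, 0.0797, 0.3588]
tool_rot: [-3.139, 0.002, 2.91]
contact_force: [2.9, -6.0, -0.7]
opening: 0.0149
grip_force: 40.0
time: 6.5
tool_pos: [0.5998, 0.0804, 0.3588]
tool_rot: [-3.139, 0.002, 2.893]
contact_force: [1.8, -7.3, -1.1]
opening: 0.0147
grip_force: 40.0
r 0.11497829146390841 arm 109.42758651733013
1 [-1.7  1.1] 0.017
2 [-3.4  2.2] 0.035
3 [-5.1  3.2] 0.052
t 6.5 pos [0.5998 0.0804 0.3588] yaw 165.7 q6 -1.3136324430625228 F [ 1.8 -7.3 -1.1] M [-1.08 -0.38 -0.06] open 0.014741731419561427 -> go [ 0.6 -0.6  0.8] roll -0.039
```

```bash
for i in 1 ; do python3 -m crank '[[-1,-1.7,1.1,0,0.017],[-1,-1.7,1.1,0,0.017],[-1,-1.7,1.1,0,0.017]]' ; python3 -m crank '[[-1,-1.7,1.0,0,0.017],[-1,-1.7,1.0,0,0.017],[-1,-1.7,1.0,0,0.017]]'; done | grep -E "pos|force"
```

```text
tool_pos: [0.6008, 0.0807, 0.3587]
contact_force: [-4.0, -8.5, 2.5]
grip_force: 40.0
tool_pos: [0.6018, 0.081, 0.3586]
contact_force: [-8.2, -10.7, 5.9]
grip_force: 40.0
```

The stop is reached: the reaction along the motion is about 10 N. Now turning clockwise while watching the moment about z.

```bash
python3 -c "
from h import *; togo(.6,.08,.358,168)"
python3 -m crank '[[-1,0,0,0,0.05],[-1,0,0,0,0.1],[-1,0,0,0,0.15],[-1,0,0,0,0.2],[-1,0,0,0,0.25],[-1,0,0,0,0.3],[-1,0,0,0,0.35],[-1,0,0,0,0.35]]' >/dev/null
python3 -c "
from h import *; togo(.6,.08,.358,168)"
python3 -m crank '[[-1,0,0,0,0.03],[-1,0,0,0,0.05]]' >/dev/null
python3 -c "
from h import *; togo(.6,.08,.358,168)"
```

```text
t 7.0 pos [0.6018 0.081  0.3586] yaw 163.8 q6 -1.2777722913189318 F [ -8.2 -10.7   5.9] M [-1.74  1.65  0.06] open 0.01484327450641635 -> go [ 1.4 -1.4  0.6] roll -0.073
t 7.6667 pos [0.6017 0.081  0.3586] yaw 143.6 q6 -0.9251257657146232 F [ -9.1 -10.2   6.8] M [-1.83  1.65  0.04] open 0.014624206269350978 -> go [ 0.8 -1.8  0.6] roll -0.426
t 7.8333 pos [0.6017 0.0809 0.3586] yaw 140.8 q6 -0.8765184032813728 F [ -9.7 -10.3   5.6] M [-1.83  1.64  0.04] open 0.01484645285701188 -> go [ 0.7 -1.8  0.6] roll -0.475
```

```bash
python3 -m crank '[[-1,0,0,0,0.04],[-1,0,0,0,0.08],[-1,0,0,0,0.08]]' >/dev/null
python3 -c "
from h import *; togo(.6,.08,.358,168)"
python3 -m crank '[[-1,0,0,0,0.04],[-1,0,0,0,0.08],[-1,0,0,0,0.08]]' >/dev/null
python3 -c "
from h import *; togo(.6,.08,.358,168)"
```

```text
t 8.0833 pos [0.6017 0.081  0.3586] yaw 136.2 q6 -0.7957020160115001 F [ -8.9 -11.1   5.5] M [-1.85  1.57 -0.04] open 0.014953536758352403 -> go [ 0.6 -1.9  0.6] roll -0.555
t 8.3333 pos [0.6017 0.0809 0.3586] yaw 131.6 q6 -0.7157250487096685 F [ -9.4 -10.6   6.2] M [-1.78  1.57  0.  ] open 0.014585043187709455 -> go [ 0.5 -1.9  0.6] roll -0.635
```

```bash
python3 -m crank '[[-1,0,0,0,0.04],[-1,0,0,0,0.08]]' >/dev/null
python3 -c "
from h import *; togo(.6,.08,.358,168)"
python3 -m crank '[[-1,0,0,0,0.04],[-1,0,0,0,0.08]]' >/dev/null
python3 -c "
from h import *; togo(.6,.08,.358,168)
p,d,c=cam('side'); cv2.imwrite('pics/s3.png',cv2.resize(p[90:220,190:330,::-1],None,fx=4.5,fy=4.5,interpolation=cv2.INTER_CUBIC))"
```

```text
t 8.5 pos [0.6017 0.0809 0.3586] yaw 127.0 q6 -0.6363391303594315 F [ -9.2 -10.3   6.4] M [-1.81  1.64  0.22] open 0.015235431525513552 -> go [ 0.3 -2.   0.6] roll -0.715
t 8.6667 pos [0.6017 0.081  0.3586] yaw 122.5 q6 -0.5562172461200031 F [ -9.4 -10.3   5.9] M [-1.87  1.65  0.28] open 0.014766666472198249 -> go [ 0.1 -2.   0.7] roll -0.795
```

View pics/s3.png

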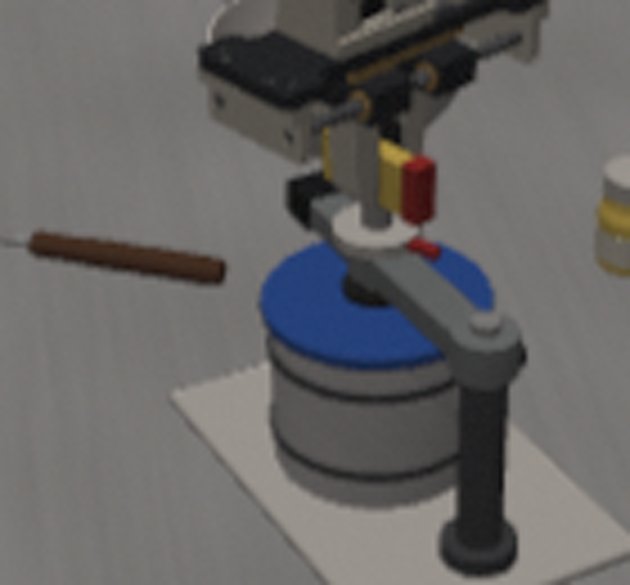

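The torque jumped to about 0.25 N m between yaw 131° and 127°, so the clutch is slipping. The red end (418,190) has just begun to move past the pointer (425,248). Adding 0.2 rad for a slip of about 0.3, then releasing.

```bash
python3 -m crank '[[-1,0,0,0,0.05],[-1,0,0,0,0.1],[-1,0,0,0,0.15],[-1,0,0,0,0.2],[-1,0,0,0,0.2],[-1,0,0,0,0.2]]' >/dev/null
python3 - <<'E'
from h import *
togo(.6,.08,.358,168)
p,d,c=cam('side'); cv2.imwrite('pics/s4.png',cv2.resize(p[90:220,190:330,::-1],None,fx=4.5,fy=4.5,interpolation=cv2.INTER_CUBIC))
u,v,P=cloud(c,d); hsv=cv2.cvtColor(p,cv2.COLOR_RGB2HSV)[v,u].astype(int)
red=((hsv[:,0]<8)|(hsv[:,0]>172))&(hsv[:,1]>130)&(np.hypot(P[:,0]-.6,P[:,1]-.08)<.07)
A=np.array([.6005,.0805])
for n,m in(('pointer',red&(P[:,2]>.145)&(P[:,2]<.17)),('red end',red&(P[:,2]>.182))):
    q=P[m]; a=q.mean(0); print(n,m.sum(),a.round(4),np.degrees(np.arctan2(a[1]-A[1],a[0]-A[0])))
E
```

```text
t 9.2167 pos [0.6017 0.081  0.3586] yaw 111.1 q6 -0.35781987775438334 F [ -8.6 -10.3   5.8] M [-1.88  1.62  0.14] open 0.014720395925528134 -> go [-0.3 -2.   0.6] roll -0.993
pointer 16 [0.6219 0.0517 0.1604] -53.437297035632575
red end 84 [0.6119 0.0462 0.1999] -71.55295045301644
```

View pics/s4.png

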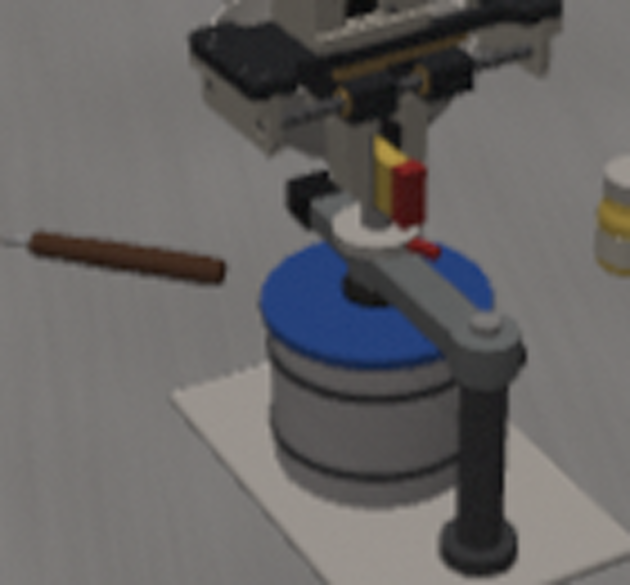

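The pointer stays put and the red end is now 18° past it (≈0.32 rad of slip). Releasing and retreating upward.

```bash
python3 -m crank '[[0.3,0,0,0,0],[0.3,0,0,0,0],[0.3,0,0,0,0],[0.3,0,0,0,0],[0.3,0,0,0,0],[0.3,0,0,0,0],[0.3,0,0,0,0],[0.3,0,0,0,0],[0.3,0,0,0,0],[0.3,0,0,0,0]]'
python3 -m crank '[[0.3,0,0,-10,0],[0.3,0,0,-25,0],[0.3,0,0,-45,0],[0.3,0,0,-70,0],[0.3,0,0,-95,0],[0.3,0,0,-110,0],[0.3,0,0,-110,0]]'
python3 - <<'E'
from h import *
p,d,c=cam('side'); cv2.imwrite('pics/s5.png',cv2.resize(p[60:220,190:330,::-1],None,fx=3.7,fy=3.7,interpolation=cv2.INTER_CUBIC))
u,v,P=cloud(c,d); hsv=cv2.cvtColor(p,cv2.COLOR_RGB2HSV)[v,u].astype(int)
red=((hsv[:,0]<8)|(hsv[:,0]>172))&(hsv[:,1]>130)&(np.hypot(P[:,0]-.6,P[:,1]-.08)<.07)
A=np.array([.6005,.0805])
for n,m in(('pointer',red&(P[:,2]>.145)&(P[:,2]<.17)),('red end',red&(P[:,2]>.182))):
    q=P[m]; a=q.mean(0); print(n,m.sum(),a.round(4),np.degrees(np.arctan2(a[1]-A[1],a[0]-A[0])))
togo(.6,.08,.45,111)
E
```

```text
time: 10.1
tool_pos: [0.603, 0.083, 0.3587]
tool_rot: [3.141, -0.0, 1.94]
contact_force: [-0.5, -0.5, -0.3]
opening: 0.0597
grip_force: 0.0
time: 10.68
tool_pos: [0.603, 0.083, 0.4737]
tool_rot: [3.134, 0.003, 1.94]
contact_force: [0.2, -0.2, -0.2]
opening: 0.0598
grip_force: 0.0
pointer 17 [0.6218 0.0519 0.1606] -53.333371128851994
red end 82 [0.6117 0.0459 0.2   ] -71.99917285434248
t 10.7333 pos [0.6029 0.083  0.4711] yaw 111.1 q6 -0.3577983704116574 F [-0.5  0.1 -0.8] M [-0.08  0.06  0.  ] open 0.06005772204588061 -> go [-1.7 -3.9 21.1] roll 0.002
```

View pics/s5.png

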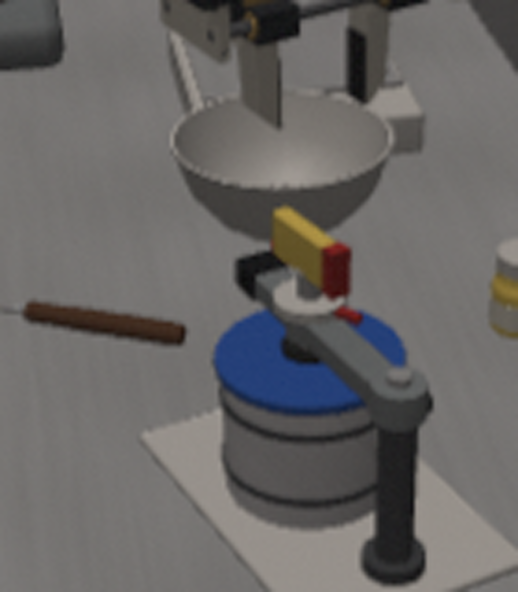

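The gripper is clear, the arm sits over the lid, and the handle (red end at (335,270)) stands about 18° past its pointer (348,314). Handing in.

```bash
python3 -c "
from cell import ticket; print(ticket.hand_in())"
```

```text
the job is handed in; nothing more can be done
None
```

The job is handed in: the clamp arm is against its stop, the screw is hard up, the handle has slipped about 0.32 rad (18°) and is released, and the robot never went near the cakes; the hand-in gave no verdict.

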